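Feed the lacquer box down the guide lane to its stop

ROBOT

A 7-joint arm with a two-finger parallel gripper is mounted at the origin on a cart in front of the work surface, level with it; the furniture and walls round the work are solid. World frame = base frame: x ahead of the robot, y to its left, z up, the work surface at z = 0. Lengths are in m, angles in rad, forces in N, time in s.
With the tool pointing down it reaches from about 0.35 to 0.9 m from the base axis. Payload 7.2 kg.
Tool frame: the origin (TCP) lies where the fingers leave the gripper's body, on its centre line; the fingertips stand 73 mm ahead of it and the grasp point (between the pads) lies 54 mm ahead of it; z points along the fingers, y is the line along which they close (so a half turn about z gives the same grasp; the last joint's range is limited). The gripper opens to 85 mm and grips with 20 to 120 N. Pads are 22 mm wide; open, the fingers measure 114 mm over their backs; the gripper's body (76 mm by 85 mm) begins 54 mm behind the grasp point. The pads swing forward as they close: fully open they stand 13 mm farther back than shut.
Start: joints at [-1.255, 0.411, -0.013, 1.596, 0.006, 1.134, -0.082], TCP at [0.234, 0.58, 0.304] pointing down, gripper open.
Joint ranges: [-2.95, 2.95], [-0.29, 1.99], [-1.47, 1.44], [0.14, 2.54], [-1.03, 4.17], [0.13, 1.85], [-2.86, 2.86]. Speed limits (rad/s): [2.39, 2.39, 3.01, 3.01, 3.14, 3.14, 3.14].

INTERFACE

Orientations are given as [roll, pitch, yaw] about the fixed x, y, z axes, in that order (R = Rz(yaw) Ry(pitch) Rx(roll)).
In Python, from plant import status, read_camera, workorder, recognise, pinpoint gives the robot as it stands. The module is installed in compiled form; this text tells all that it offers.
- The arm moves only by the tool servo_tool, never from a script. Its argument "series" is a list of rows, each a list of 3 entries, a list of its own where there are three numbers: the turn, a rotation vector about the tool's x, y, z in rad, then the shift along the tool's x, y, z in mm, then the opening in per cent of the stroke, from 0 (shut) to 100 (fully open). In form: [[[ax, ay, az], [x, y, z], grip], ...]. A call has 1 to 5 rows; each row is the pose to reach, as a shift and turn from the pose commanded when the call began, along the tool's axes at that moment; what a row does not reach only later rows make up. A row lasts 1/10 s, in which the tool goes at most 50 mm and 8.59 degrees, less where a joint would pass 70% of its speed; a pose out of reach is approached as far as the arm can. A call with a gripper value outside its range is refused whole. The fingers move at their own pace and stop on an object; "newtons" is the grip in N (left out, the last holds). Time passes only in rows, so rows that repeat a pose let the fingers close. It gives the time, the measured TCP pose, the force, the opening and the grip force at its end, in the units of the state.
- status.get_state(): the state, without advancing time (a new reading comes with each control period).
- read_camera(name): name is "side" or "top" or "wrist"; returns a dict with "image" (384x512x3 uint8, red, green, blue), "fovy" (degrees; the focal length in pixels is half the picture's height over the tangent of half this angle, whatever the lens; pixels are square), "cx", "cy" (the principal point, pixels), "D" ([k1, k2, p1, p2, k3] as OpenCV has them; the pictures are not rectified), "extrinsics" (4x4, takes a point from camera to world coordinates). Camera axes: x right, y up, looking along -z (the intrinsics and any distortion apply to the point x, -y, -z); pixel columns grow to the right and rows downward; lengths in m; the calibration is good to about 2 mm. A picture is of the moment at which its call begins. There is no depth.
- workorder.hand_in(): hands the job in; it is judged then, once.
Trained networks look in a picture, given as the dict that the camera call returned (one of the last four; its "shot" number tells which), for a name from the list of things; names that differ only in an ending like _2 or _b are one class to them, and where a whole thing is asked for, a point or a joint stands for the part that bears it (a point fixed in the world has none). Each returns a list of dicts, best first, with "score" (0 to 1); they miss things now and then, are a little off and sometimes report something else, mostly with a low value. They report only what shows in the picture. A call takes as long as a camera call. They do not tell look-alikes from the thing itself.
- recognise(picture, thing): "rect" ([centre column, centre row, width, height] in pixels, round what is visible of it).
- pinpoint(picture, thing): "point" ([column, row] in pixels: a listed point, or the origin of a listed thing).
The state is a dict: "t": time; "joints": joint angles; "joint_velocities": joint speeds; "joint_torque": joint torques, N m; "tcp_pos": TCP position; "tool_rot": TCP orientation; "force": force on the tool from outside, world axes, zero at the start; "torque": the same for the moment, N m; "opening": finger opening in m; "gripper_force": force on a finger pad.
Only numpy, scipy, OpenCV 4.12 (cv2) and the standard library are available. Lean on these libraries where they do the work, as an engineer would, in place of code of your own. Each camera call takes 0.05 s, during which the arm holds its last target. There are 200 camera calls.

TASK

Push the red lacquer box, with the bronze block lying in it, down the lane between the two aluminium guide rails until it is fully and squarely home against the black stop at the far end, then move the robot clear. Neither the box nor the robot may touch either rail. Only push the box along the bench: do not lift it or the block, leave the block in the box, and leave the other things on the bench where they are.

Things in the scene. Friction and masses are not known exactly. Their poses are not given: they have to be found in the camera images.
- lane: fixed lane on the bench, left of the orange cloth, running from right to left as the robot sees it: two aluminium rails 148 mm apart (clear width), 180 mm long; across the far end a 26 mm high bar with black rubber face, the stop. No floor: the box slides on the bench. Origin: on the bench, middle of the open mouth, between the near ends of the straight rails. +x into the lane toward the stop, +y left when looking that way, z up
- rail_left: left guide rail (fixed part of the lane, same origin and axes as the lane): 22 mm high, 8 mm thick, inner face at lane y = +74 mm, from lane x = 0 to 180 mm; its lead-in before the mouth flares outward to lane x = -29 mm. Screw feet 4 mm high reach 12 mm outside its outer face
- rail_right: right guide rail, mirror image of the left: inner face at lane y = -74 mm
- stop_face (a point): middle of the stop's rubber face: 180 mm into the lane from the mouth, 14 mm above the bench; axes as the lane's
- lacquer_box: open red lacquer box, black inside, loose on the bench before the mouth, a little off the lane's axis and slightly turned: 142 mm long (own x), 124 wide (own y), 56 high; walls 3 to 4 mm, floor 4 mm, about 0.24 kg empty. Origin: centre of its underside; z up. Its x axis points roughly into the lane; push the wall at its -x end. When home its origin is at lane x = 109 mm
- bronze_block: bronze test block, 61 x 85 x 10 mm, about 0.4 kg, loose, lying flat in the box, not always in its middle. Origin: centre of its underside
- timer: small pale timer, 62 x 68 x 18 mm, loose bystander near the bench's right front corner. Origin: centre of its underside
- pliers: red-handled pliers, 52 x 161 x 11 mm, lying loose on the right of the bench. Origin: centre of the underside
- cot_jar: screw-lid jar with orange lid, diameter 62 mm, 66 mm high, loose, on the right of the bench. Origin: centre of its underside
- tweezers: steel tweezers, 149 x 20 x 9 mm, lying loose on the orange cloth. Origin: centre of the underside. The same cloth (3 mm thick), which ends just short of the box, carries a fixed heap of grey ferrules about 90 mm across and 30 mm high, centred about world x = 0.44, y = 0.05 m
Not all that is in view belongs to the job. There is more than one size of the lacquer_box; the job needs the larger.

How it is judged:
At the end, for the whole second after the job is handed in: The box stands at rest flat on the bench between the rails, its front wall within 4 mm of the stop, its centre within 12 mm of the lane's axis and its length within 0.16 rad of the lane's, and the bronze block lies in it (x of lacquer_box in the frame of lane above 0.105 m and y of lacquer_box in the frame of lane between -0.012 and 0.012 m and angle between the x axis of lacquer_box and the x axis of lane, either way round below 0.16 rad and height (world z) of lacquer_box below 0.004 m and angle between lacquer_box's own z axis and vertical below 0.05 rad and linear speed of lacquer_box below 0.01 m/s and x of bronze_block in the frame of lacquer_box between -0.05 and 0.05 m and y of bronze_block in the frame of lacquer_box between -0.05 and 0.05 m and z of bronze_block in the frame of lacquer_box below 0.012 m); the robot touches nothing.
It fails at once if the box or the robot touches the left rail (contact force between rail_left and anything else above 0.2 N).
It fails at once if the box or the robot touches the right rail (contact force between rail_right and anything else above 0.2 N).
It fails at once if the box is lifted or tipped (height (world z) of lacquer_box above 0.008 m or angle between lacquer_box's own z axis and vertical above 0.12 rad).
It fails at once if the bronze block is lifted (height (world z) of bronze_block above 0.02 m).
It fails at once if the timer, pliers, jar or tweezers are moved (distance of any of timer, pliers, cot_jar, tweezers from where it was at the start of the episode above 0.015 m).
It also fails if it takes over 64 s, if anything falls off the work surface, if the arm or the gripper's body presses on something with over 40 N, if the wrist force passes 120 N, or if a joint passes its speed limit or range.

## Working session

There is one attempt and no reset: what is moved stays moved. The work goes in short steps, Python scripts to look and compute and a tool call to move; the robot and the scene stay as the last step left them, time stands still between calls to the robot, and variables do not carry over. Pictures are saved under pics/ and viewed, at most 10 in all, crops included, and the job is handed in when it is done.

Besides the shell and the picture viewer there is one more tool, called as a command line: name --argument value ..., lists and objects as JSON in quotes. servo_tool: Moves the arm, as the interface text tells. Its arguments: {"type":"object","properties":{"series":{"type":"array"},"newtons":{"type":"number"}},"required":["series"]}

```bash
mkdir -p pics; cat > h.py <<'E'
import numpy as np, cv2
from plant import status, read_camera, workorder, recognise, pinpoint
def K(p):
    h,w=p["image"].shape[:2]; f=h/2/np.tan(np.radians(p["fovy"])/2)
    return np.array([[f,0,p["cx"]],[0,f,p["cy"]],[0,0,1.]])
def ray(p,uv,z=0.0):
    q=cv2.undistortPoints(np.array(uv,float).reshape(-1,1,2),K(p),np.array(p["D"],float)).reshape(-1,2)
    E=np.array(p["extrinsics"]); d=np.c_[q[:,0],-q[:,1],-np.ones(len(q))]@E[:3,:3].T; o=E[:3,3]
    return o+d*((z-o[2])/d[:,2])[:,None]
def proj(p,X):
    E=np.linalg.inv(np.array(p["extrinsics"])); c=np.atleast_2d(X)@E[:3,:3].T+E[:3,3]
    c=c*[1,-1,-1]
    return cv2.projectPoints(c,np.zeros(3),np.zeros(3),K(p),np.array(p["D"],float))[0].reshape(-1,2)
def save(n,im,s=1.5): cv2.imwrite(f"pics/{n}.png",cv2.resize(im[:,:,::-1],None,fx=s,fy=s,interpolation=cv2.INTER_CUBIC))
E
python3 - <<'E'
from h import *
np.set_printoptions(precision=4,suppress=True)
s=status.get_state(); print(s["t"],s["tcp_pos"],s["tool_rot"],s["force"],s["opening"])
for c in ["top","side"]:
    p=read_camera(c); save(c+"0",p["image"]); print(c,np.array(p["extrinsics"]),p["fovy"])
    for t,z in [("lacquer_box",0),("lane",0),("stop_face",.014),("bronze_block",.004)]:
        for r in pinpoint(p,t)[:3]: print(t,r["score"],np.round(r["point"],1),ray(p,r["point"],z))
E
```

```text
0.0 [0.2339 0.5792 0.303 ] [-3.14    0.0002  2.7578] [-0.2718 -0.062   0.7009] 0.08554893533559473
top [[-0.0304  0.9987 -0.041   0.4354]
 [-0.9995 -0.0305 -0.0009  0.0978]
 [-0.0021  0.041   0.9992  1.6758]
 [ 0.      0.      0.      1.    ]] 50.56746933899936
lacquer_box 0.63 [220.9 206.6] [[0.4611 0.2269 0.    ]]
lacquer_box 0.56 [112.7 223.4] [[0.4052 0.6767 0.    ]]
lacquer_box 0.23 [319.7 162.6] [[ 0.6308 -0.1872  0.    ]]
stop_face 0.71 [147.5 212.5] [[0.4458 0.5274 0.014 ]]
bronze_block 0.75 [215.4 208.4] [[0.4544 0.2494 0.004 ]]
side [[ 0.9368  0.247  -0.248   0.0928]
 [-0.3497  0.6337 -0.69   -1.0425]
 [-0.0133  0.7331  0.68    1.196 ]
 [ 0.      0.      0.      1.    ]] 50.82973713082124
lacquer_box 0.94 [241.4 183.6] [[0.4505 0.2427 0.    ]]
lacquer_box 0.54 [208.6 134.3] [[0.4112 0.6645 0.    ]]
stop_face 0.94 [219.9 144.7] [[0.4368 0.5376 0.014 ]]
bronze_block 0.67 [243.1 180.6] [[0.4626 0.2546 0.004 ]]
```

View pics/top0.png

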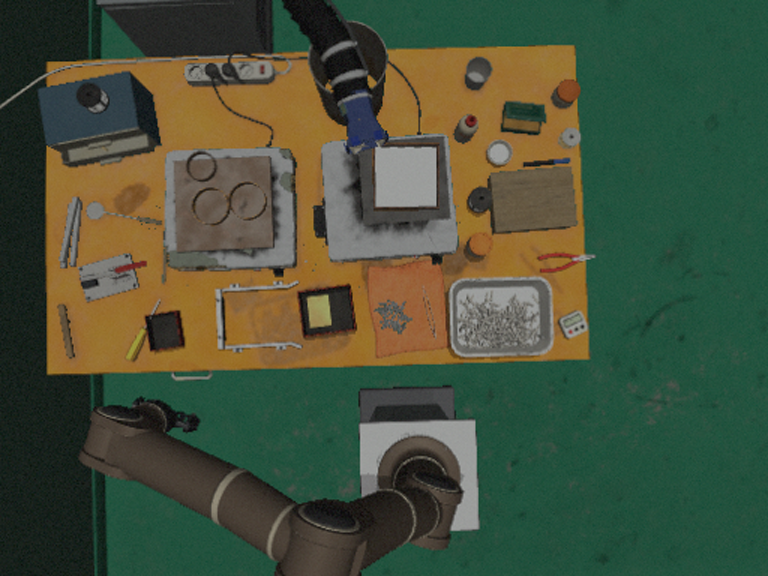

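View pics/side0.png

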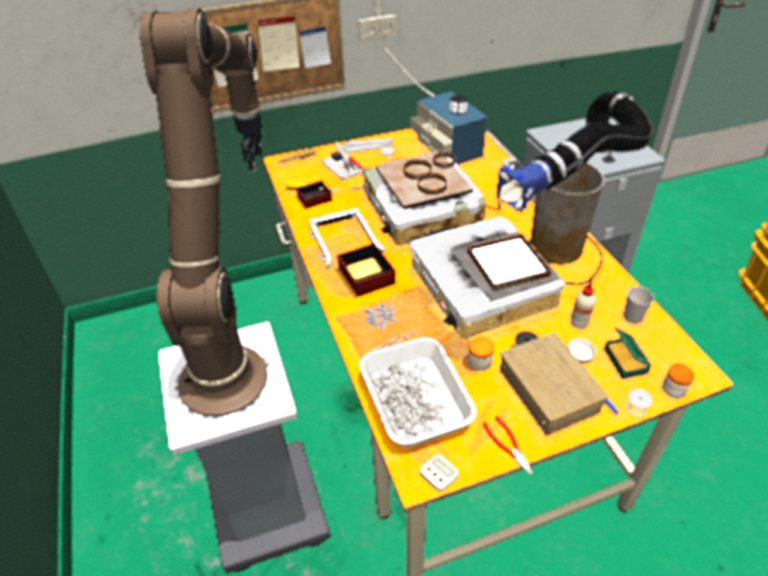

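```bash
python3 - <<'E'
from h import *
np.set_printoptions(precision=4,suppress=True)
p=read_camera("top"); w=read_camera("wrist")
a=cv2.resize(p["image"][170:260,85:260],(790,406),interpolation=cv2.INTER_CUBIC)
save("c1",a,1); save("w0",w["image"],1.5)
E=np.array(w["extrinsics"]); s=status.get_state()
from scipy.spatial.transform import Rotation as R
Rt=R.from_euler('xyz',s["tool_rot"]).as_matrix()
print(w["fovy"],"cam in tool",Rt.T@(E[:3,3]-s["tcp_pos"]),"\n",Rt.T@E[:3,:3]); print(Rt)
E
```

```text
64.70187183125299 cam in tool [ 0.0664 -0.0004 -0.0691] 
 [[ 0.0007  0.9655  0.2604]
 [ 1.     -0.0006 -0.0005]
 [-0.0003  0.2604 -0.9655]]
[[-0.9272  0.3745 -0.    ]
 [ 0.3745  0.9272  0.0001]
 [ 0.      0.0001 -1.    ]]
```

View pics/c1.png

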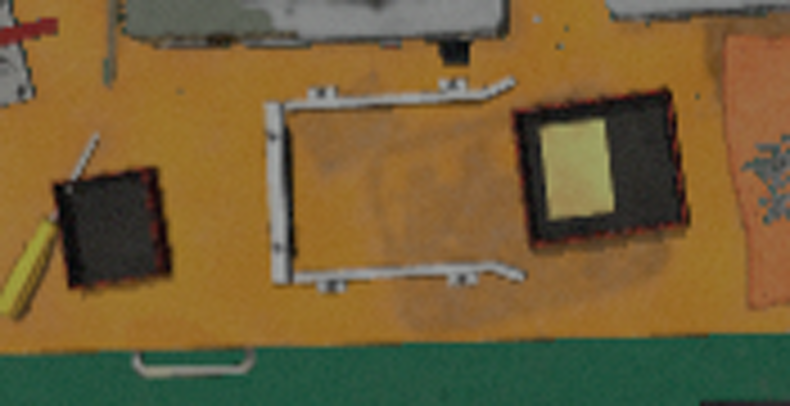

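View pics/w0.png

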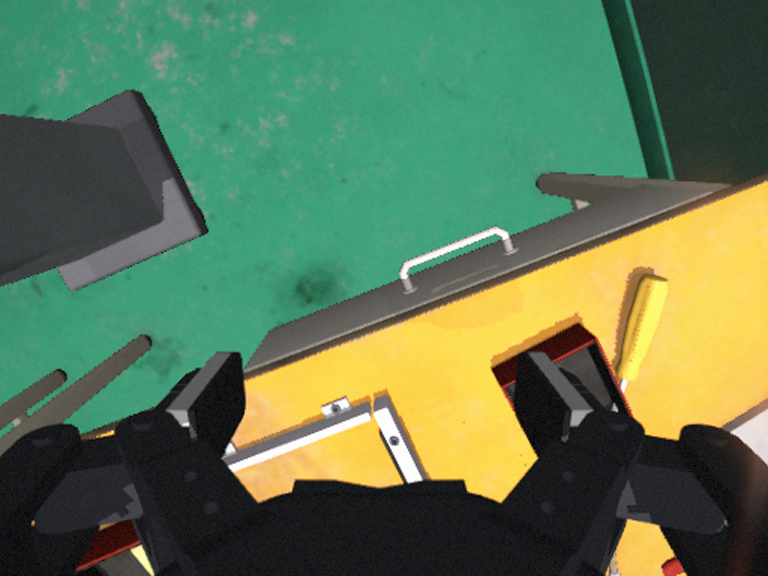

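```bash
python3 - <<'E'
from h import *
np.set_printoptions(precision=4,suppress=True)
p=read_camera("top")
c=lambda L:np.array(L)/4.512+[85-.4,170-.4]
r=ray(p,c([[285,104],[487,96],[295,277],[490,268],[287,190]]),.022); print("rails",r)
b=ray(p,c([[515,112],[668,92],[688,225],[534,246]]),.056); print("box",b,b.mean(0),np.linalg.norm(np.diff(b,axis=0),axis=1))
for a,q in ((0,1),(2,3)): d=r[a]-r[q]; print(np.arctan2(d[1],d[0]))
for a,q in ((1,0),(2,3)): d=b[q]-b[a]; print(np.arctan2(d[1],d[0]))
E
```

```text
rails [[0.5268 0.5226 0.022 ]
 [0.5284 0.3391 0.022 ]
 [0.3703 0.5167 0.022 ]
 [0.3732 0.3403 0.022 ]
 [0.4489 0.5223 0.022 ]]
box [[0.5115 0.3097 0.056 ]
 [0.5251 0.1739 0.056 ]
 [0.4071 0.1596 0.056 ]
 [0.3927 0.296  0.056 ]] [0.4591 0.2348 0.056 ] [0.1365 0.1188 0.1371]
1.5796241799624797
1.5875484303182839
1.6702887221628098
1.6760482758392732
```

servo_tool --series '[[[0, 0, 0.14], [0, 0, 0], 65], [[0, 0, 0.28], [0, 0, 0], 65], [[0, 0, 0.42], [0, 0, 0], 65], [[0, 0, 0.56], [0, 0, 0], 65], [[0, 0, 0.7], [0, 0, 0], 65]]'

```text
t: 1.15
tcp_pos: [0.2341, 0.5795, 0.3039]
tool_rot: [3.142, -0.0, 2.052]
force: [0.4, -1.6, -0.8]
opening: 0.0556
gripper_force: 0.0
```

servo_tool --series '[[[0, 0, 0.1], [-45, -3, 0], 65], [[0, 0, 0.2], [-90, -6, 0], 65], [[0, 0, 0.3], [-135, -8, 0], 65], [[0, 0, 0.4], [-180, -11, 0], 65], [[0, 0, 0.469], [-225, -13, 0], 65]]'

```text
t: 1.65
tcp_pos: [0.3283, 0.3729, 0.3041]
tool_rot: [3.141, -0.001, 1.585]
force: [1.3, -0.2, 0.7]
opening: 0.0555
gripper_force: 0.0
```

```bash
cat > to.py <<'E'
import sys
from h import *
from scipy.spatial.transform import Rotation as R
# usage: to.py x y z yaw -> shift (mm) and turn in tool axes
s=status.get_state(); T=R.from_euler('xyz',s["tool_rot"]); x,y,z,a=map(float,sys.argv[1:5])
G=R.from_euler('xyz',[np.pi,0,a])
print(s["t"],np.round(s["tcp_pos"],4),np.round(s["tool_rot"],4),np.round(s["force"],2))
print("shift",np.round(T.inv().apply(np.array([x,y,z])-s["tcp_pos"])*1000,1),"turn",np.round((T.inv()*G).as_rotvec(),4))
E
python3 to.py .45 .10 .30 1.583
```

```text
1.65 [0.3283 0.3729 0.3041] [ 3.1414e+00 -6.0000e-04  1.5851e+00] [ 1.29 -0.21  0.7 ]
shift [-274.6  117.8    3.9] turn [ 0.0002 -0.0006  0.0021]
```

servo_tool --series '[[[0, 0, 0], [-45, 20, 0], 65], [[0, 0, 0], [-90, 40, 0], 65], [[0, 0, 0], [-135, 60, 0], 65], [[0, 0, 0], [-180, 80, 0], 65], [[0, 0, 0], [-225, 100, 0], 65]]'

```text
t: 2.15
tcp_pos: [0.4324, 0.1496, 0.3044]
tool_rot: [3.141, -0.001, 1.589]
force: [1.0, 0.2, 0.8]
opening: 0.055
gripper_force: 0.0
```

servo_tool --series '[[[0, 0, 0], [-35, 15, 0], 65], [[0, 0, 0], [-35, 15, 0], 65], [[0, 0, 0], [-35, 15, 0], 65]]'

```text
t: 2.45
tcp_pos: [0.4477, 0.1162, 0.304]
tool_rot: [3.141, -0.0, 1.586]
force: [-0.2, 1.3, -0.9]
opening: 0.0555
gripper_force: 0.0
```

```bash
python3 to.py .45 .10 .30 1.583; python3 - <<'E'
from h import *
np.set_printoptions(precision=4,suppress=True)
p=read_camera("wrist"); save("w1",p["image"],1.5)
for t,z in [("lacquer_box",0),("lane",0),("stop_face",.014),("bronze_block",.004)]:
    for r in pinpoint(p,t)[:3]: print(t,r["score"],np.round(r["point"],1),ray(p,r["point"],z))
import pickle; pickle.dump(p,open("w1.pkl","wb"))
E
```

```text
2.45 [0.4477 0.1162 0.304 ] [ 3.1414e+00 -5.0000e-04  1.5865e+00] [-0.15  1.35 -0.92]
shift [-16.2   2.1   4. ] turn [ 0.0002 -0.0005  0.0035]
lacquer_box 0.67 [263.4  60.7] [[0.4576 0.2354 0.    ]]
bronze_block 0.74 [263.5  39.5] [[0.4571 0.2575 0.004 ]]
```

View pics/w1.png

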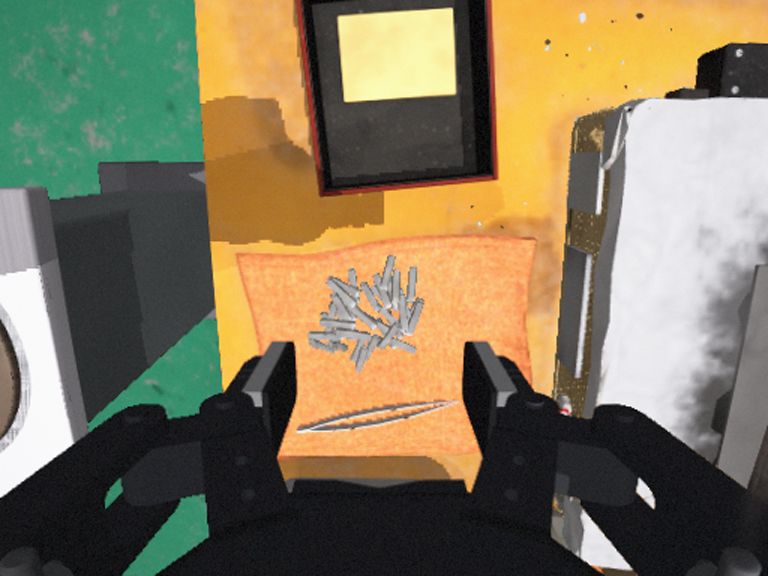

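servo_tool --series '[[[0, 0, 0], [45, 0, -20], 65], [[0, 0, 0], [90, 0, -40], 65], [[0, 0, 0], [135, 0, -60], 65], [[0, 0, 0], [135, 0, -60], 65], [[0, 0, 0], [135, 0, -60], 65]]'

```text
t: 3.2
tcp_pos: [0.4444, 0.2533, 0.3637]
tool_rot: [3.141, 0.0, 1.593]
force: [-0.2, -0.8, 0.1]
opening: 0.0555
gripper_force: 0.0
```

```bash
python3 - <<'E'
from h import *
import pickle
np.set_printoptions(precision=4,suppress=True)
p=pickle.load(open("w1.pkl","rb"))
b=ray(p,np.array([[321,195],[497,180]])/1.5-.17,.056); d=b[1]-b[0]
print(b,np.linalg.norm(d),"box yaw",np.arctan2(d[1],d[0])+np.pi/2)
p=read_camera("wrist"); save("w2",p["image"],1.5)
for t,z in [("lacquer_box",0),("lane",0),("stop_face",.014),("bronze_block",.004)]:
    for r in pinpoint(p,t)[:3]: print(t,r["score"],np.round(r["point"],1),ray(p,r["point"],z))
pickle.dump(p,open("w2.pkl","wb"))
E
```

```text
[[0.4064 0.1593 0.056 ]
 [0.5269 0.1716 0.056 ]] 0.12117426709713658 box yaw 1.6724951359424038
lacquer_box 0.67 [264.8 167.4] [[0.4619 0.2355 0.    ]]
bronze_block 0.57 [264.6 148.8] [[0.4606 0.263  0.004 ]]
```

View pics/w2.png

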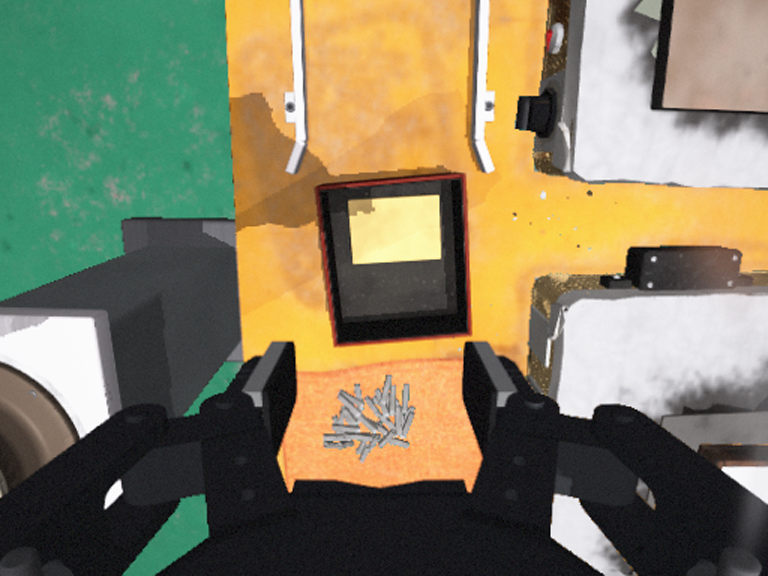

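```bash
cat > lane.py <<'E'
from h import *
import pickle
np.set_printoptions(precision=4,suppress=True)
p=pickle.load(open("w2.pkl","rb")); im=p["image"].astype(int)
m=im[:,:,2]>150  # aluminium: blue high
L=[];Rr=[]
for v in range(4,86,4):
    a=np.where(m[v,185:215])[0]; b=np.where(m[v,305:335])[0]
    if len(a)and len(b): L.append([185+a.max()+.5,v]);Rr.append([305+b.min()-.5,v])
l=ray(p,L,.022); r=ray(p,Rr,.022)
fl=np.polyfit(l[:,1],l[:,0],1); fr=np.polyfit(r[:,1],r[:,0],1)
print(L[::6],Rr[::6]); print("left",fl,np.std(l[:,0]-np.polyval(fl,l[:,1])),"right",fr,np.std(r[:,0]-np.polyval(fr,r[:,1])))
print("width",[np.polyval(fr,y)-np.polyval(fl,y) for y in(.35,.45)],"axis x at .34,.52",[(np.polyval(fr,y)+np.polyval(fl,y))/2 for y in(.34,.52)])
print("kinks",ray(p,np.array([[304,137],[473,137]])/1.5-.17,.022))
b=ray(p,np.array([[317,186],[465,173],[470,334],[335,345]])/1.5-.17,.056); print("box",b,b.mean(0))
E
python3 lane.py
```

```text
[[np.float64(199.5), 4], [np.float64(200.5), 28], [np.float64(201.5), 52], [np.float64(202.5), 76]] [[np.float64(319.5), 4], [np.float64(318.5), 28], [np.float64(317.5), 52], [np.float64(316.5), 76]]
left [-0.0247  0.3856] 0.00037958963699580154 right [-0.0296  0.5347] 0.0004110749613781581
width [np.float64(0.14734396725571725), np.float64(0.14685531286155795)] axis x at .34,.52 [np.float64(0.450896703353362), np.float64(0.4460064971489865)]
kinks [[0.3767 0.3388 0.022 ]
 [0.5232 0.3422 0.022 ]]
box [[0.3922 0.2989 0.056 ]
 [0.512  0.3121 0.056 ]
 [0.5263 0.1734 0.056 ]
 [0.4065 0.1602 0.056 ]] [0.4592 0.2362 0.056 ]
```

```bash
python3 to.py .4627 .126 .085 1.598
```

```text
3.45 [0.4451 0.2505 0.3636] [-3.1410e+00  4.0000e-04  1.5871e+00] [-0.23 -0.42  0.04]
shift [-124.6   15.7  278.6] turn [-0.0006  0.0004 -0.0109]
```

servo_tool --series '[[[0, 0, -0.011], [-45, 6, 15], 65], [[0, 0, -0.011], [-85, 12, 40], 65], [[0, 0, -0.011], [-115, 16, 80], 65], [[0, 0, -0.011], [-125, 16, 125], 65], [[0, 0, -0.011], [-125, 16, 165], 65]]'

```text
t: 3.95
tcp_pos: [0.4631, 0.1238, 0.1976]
tool_rot: [3.141, 0.0, 1.595]
force: [-0.4, 1.0, -0.7]
opening: 0.0554
gripper_force: 0.0
```

```bash
python3 to.py .4627 .126 .085 1.598
```

```text
3.95 [0.4631 0.1238 0.1976] [3.1409e+00 2.0000e-04 1.5948e+00] [-0.4   1.   -0.66]
shift [  2.2  -0.5 112.6] turn [ 0.0007  0.0002 -0.0032]
```

servo_tool --series '[[[0, 0, 0], [0, 0, 40], 65], [[0, 0, 0], [0, 0, 75], 65], [[0, 0, 0], [0, 0, 100], 65], [[0, 0, 0], [0, 0, 112], 65], [[0, 0, 0], [0, 0, 112], 65]]'

```text
t: 4.45
tcp_pos: [0.4627, 0.1261, 0.0858]
tool_rot: [-3.139, 0.001, 1.599]
force: [-0.3, 0.3, -0.3]
opening: 0.0555
gripper_force: 0.0
```

```bash
python3 to.py .4627 .145 .085 1.598; python3 - <<'E'
from h import *
p=read_camera("wrist"); save("w3",p["image"],1.2)
E
```

```text
4.45 [0.4627 0.1261 0.0858] [-3.1392e+00  1.2000e-03  1.5986e+00] [-0.34  0.35 -0.28]
shift [18.9  0.5  0.8] turn [-0.0024  0.0012  0.0006]
```

View pics/w3.png

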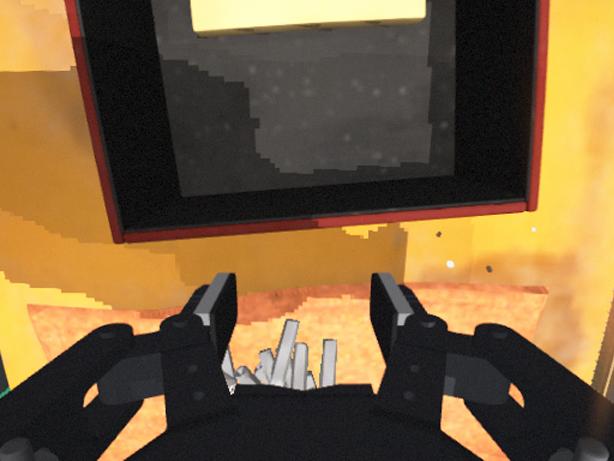

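servo_tool --series '[[[0, 0, 0], [8, 0, 0], 65], [[0, 0, 0], [16, 0, 0], 65], [[0, 0, 0], [24, 0, 0], 65], [[0, 0, 0], [31, 0, 0], 65], [[0, 0, 0], [38, 0, 0], 65]]'

```text
t: 5.0
tcp_pos: [0.4617, 0.1641, 0.0875]
tool_rot: [-3.141, 0.002, 1.6]
force: [-1.9, -8.7, 6.6]
opening: 0.0554
gripper_force: 4.0
```

servo_tool --series '[[[0, 0, 0], [6, 0, 0], 65], [[0, 0, 0], [12, 0, 0], 65], [[0, 0, 0], [16, 0, 0], 65], [[0, 0, 0], [16, 0, 0], 65]]'

```text
t: 5.4
tcp_pos: [0.4617, 0.1815, 0.0873]
tool_rot: [3.141, 0.0, 1.6]
force: [-0.9, -2.1, 1.0]
opening: 0.0553
gripper_force: 1.1
```

```bash
cat > look.py <<'E'
from h import *
import sys
np.set_printoptions(precision=4,suppress=True)
s=status.get_state(); t=np.array(s["tcp_pos"]); print(s["t"],t,np.round(s["tool_rot"],4),s["force"],s["torque"])
p=read_camera("wrist"); im=p["image"]; cv2.imwrite("pics/%s.png"%sys.argv[1],cv2.resize(im[:,:,::-1],None,fx=1.5,fy=1.5))
O=np.array([.4509,.3405]);a=1.598;Rl=np.array([[np.cos(a),-np.sin(a)],[np.sin(a),np.cos(a)]])
print("tcp in lane",(t[:2]-O)@Rl)
# rear outer rim of the box: lowest red pixel per column
h=cv2.cvtColor(im,cv2.COLOR_RGB2HSV); m=((h[:,:,0]<7)|(h[:,:,0]>172))&(h[:,:,1]>150)&(h[:,:,2]>60)
m=cv2.morphologyEx(m.astype(np.uint8),cv2.MORPH_CLOSE,np.ones((3,3)))
n,lab,st,_=cv2.connectedComponentsWithStats(m); k=1+np.argmax(st[1:,4]); print("red comp",st[k])
ys,xs=np.where(lab==k); pts=[]
hull=cv2.convexHull(np.c_[xs,ys].astype(np.int32)).reshape(-1,2); print(hull[hull[:,1]>hull[:,1].max()-40].tolist())
E
python3 look.py w4
```

```text
5.4 [0.4617 0.1815 0.0873] [3.1412 0.0001 1.6004] [-0.9138 -2.1007  0.9827] [-0.4507  0.105  -0.0317]
tcp in lane [-0.1592 -0.0065]
red comp [  69    0  395  260 5726]
[[428, 247], [427, 252], [426, 256], [425, 257], [408, 258], [345, 259], [167, 259], [105, 258], [102, 257], [101, 256], [100, 252]]
```

View pics/w4.png

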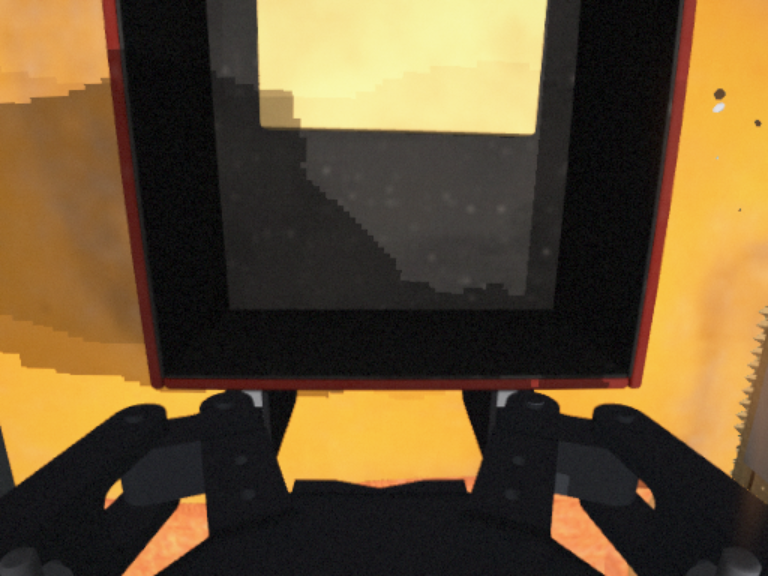

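```bash
cat >> look.py <<'E'
lo=hull[hull[:,1]>hull[:,1].max()-5]; c=np.array([lo[lo[:,0].argmin()],lo[lo[:,0].argmax()]],float)
b=ray(p,c,.056)[:,:2]; q=(b-O)@Rl; d=q[0]-q[1]; print("rear corners lane",q,"width",np.linalg.norm(d),"yaw rel",np.arctan2(-d[0],d[1]),"mid",q.mean(0),"box x",q[:,0].mean()+.071)
E
python3 look.py w5
```

```text
5.45 [0.4617 0.1815 0.0873] [ 3.1411 -0.0002  1.6004] [-0.0655 -1.6324  0.6959] [-0.357   0.0853  0.0028]
tcp in lane [-0.1592 -0.0065]
red comp [  69    0  395  260 5723]
[[428, 247], [427, 252], [426, 256], [425, 257], [410, 258], [347, 259], [167, 259], [113, 258], [102, 257], [101, 256], [100, 251], [98, 239], [96, 226]]
rear corners lane [[-0.1465  0.0505]
 [-0.1462 -0.0706]] width 0.12105513301207932 yaw rel 0.0018872758897804014 mid [-0.1463 -0.0101] box x -0.07534236037765292
```

```bash
cat > q.py <<'E'
from look import *
E
sed -n '/^O=/p' look.py > ln.py; python3 - <<'E'
from h import *
exec(open("ln.py").read())
s=status.get_state(); p=read_camera("wrist")
f=lambda uv,z:print(np.round((ray(p,np.array(uv)/1.5,z)[:,:2]-O)@Rl,4))
f([[262,128],[535,134]],.014); f([[231,308],[552,308]],.004)
E
```

```text
[[-0.0836  0.0294]
 [-0.085  -0.0527]]
[[-0.1436  0.0465]
 [-0.1433 -0.0673]]
```

servo_tool --series '[[[0, 0, 0], [-4, 0, 0], 65], [[0, 0, 0], [-8, 0, 0], 65], [[0, 0, 0], [-8, 0, -40], 65], [[0, 0, 0], [-8, 0, -70], 65], [[0, 0, 0], [-8, 0, -70], 65]]'

```text
t: 6.05
tcp_pos: [0.464, 0.1733, 0.1601]
tool_rot: [3.136, -0.003, 1.599]
force: [1.0, 0.0, -0.3]
opening: 0.0555
gripper_force: 0.0
```

```bash
python3 look.py w6; python3 to.py .464 .2258 .09 1.598
```

```text
6.05 [0.464  0.1733 0.1601] [ 3.1363 -0.0031  1.5991] [ 1.0283  0.0104 -0.3325] [ 0.0117 -0.0179 -0.0112]
tcp in lane [-0.1675 -0.0085]
red comp [ 139    0  233  189 2550]
[[358, 177], [357, 186], [356, 187], [164, 188], [153, 187], [152, 179], [150, 157]]
rear corners lane [[-0.1469  0.0508]
 [-0.1462 -0.0705]] width 0.12129865082733847 yaw rel 0.005526142816067816 mid [-0.1465 -0.0099] box x -0.07553811876176215
6.1 [0.463  0.1733 0.1585] [ 3.1382e+00 -2.3000e-03  1.5996e+00] [ 0.66  0.06 -0.61]
shift [52.3  2.3 68.6] turn [ 0.0033 -0.0023  0.0016]
```

Box confirmed at lane y ≈ -10 mm, too near the right rail; I set the fingers inside the rear wall to ease it back a little before steering.

servo_tool --series '[[[0, 0, 0], [30, 1, 0], 65], [[0, 0, 0], [52, 1, 0], 65], [[0, 0, 0], [52, 1, 10], 65], [[0, 0, 0], [52, 1, 40], 65], [[0, 0, 0], [52, 1, 66], 65]]'

```text
t: 6.6
tcp_pos: [0.4609, 0.2245, 0.089]
tool_rot: [-3.141, 0.0, 1.6]
force: [-0.3, -1.1, 0.5]
opening: 0.0552
gripper_force: 0.0
```

servo_tool --series '[[[0, 0, 0], [-5, 0, 0], 65], [[0, 0, 0], [-10, 0, 0], 65], [[0, 0, 0], [-15, 0, 0], 65], [[0, 0, 0], [-20, 0, 0], 65], [[0, 0, 0], [-25, 0, 0], 65]]'

```text
t: 7.1
tcp_pos: [0.4627, 0.2006, 0.0919]
tool_rot: [3.14, -0.002, 1.6]
force: [-0.2, 5.6, 0.6]
opening: 0.0557
gripper_force: 2.6
```

```bash
python3 look.py w7
```

```text
7.1 [0.4627 0.2006 0.0919] [ 3.1398 -0.0021  1.6003] [-0.1592  5.5571  0.6116] [ 0.9601  0.0199 -0.0118]
tcp in lane [-0.1401 -0.008 ]
red comp [  71    0   41  275 1938]
[[111, 274], [105, 268], [104, 263], [101, 244], [111, 269]]
rear corners lane [[-0.1375  0.0485]
 [-0.1375  0.0485]] width 0.0 yaw rel -0.0 mid [-0.1375  0.0485] box x -0.06652661920426535
```

servo_tool --series '[[[0, 0, 0], [-4, -1, 0], 65], [[0, 0, 0], [-8, -2.5, 0], 65], [[0, 0, 0], [-12, -4, 0], 65], [[0, 0, 0], [-16, -5, 0], 65], [[0, 0, 0], [-16, -5, 0], 65]]'

```text
t: 7.65
tcp_pos: [0.4585, 0.1844, 0.0918]
tool_rot: [3.139, -0.002, 1.6]
force: [1.9, 2.8, 3.1]
opening: 0.0557
gripper_force: 1.8
```

servo_tool --series '[[[0, 0, 0], [7, 0, 0], 65], [[0, 0, 0], [10, 0, 0], 65], [[0, 0, 0], [10, 0, -40], 65], [[0, 0, 0], [10, 0, -80], 65], [[0, 0, 0], [10, 0, -80], 65]]'

```text
t: 8.15
tcp_pos: [0.4593, 0.1945, 0.1748]
tool_rot: [3.136, -0.003, 1.599]
force: [1.6, 0.5, -0.1]
opening: 0.0558
gripper_force: 0.0
```

servo_tool --series '[[[0, 0, 0], [-40, 0, 0], 100], [[0, 0, 0], [-80, 0, 0], 100], [[0, 0, 0], [-80, 0, 0], 100], [[0, 0, 0], [-80, 0, 0], 100]]'

```text
t: 8.55
tcp_pos: [0.4594, 0.1132, 0.1706]
tool_rot: [-3.141, 0.0, 1.598]
force: [0.5, -0.2, 0.2]
opening: 0.0854
gripper_force: 0.0
```

```bash
python3 look.py w8
```

```text
8.55 [0.4594 0.1132 0.1706] [-3.1407  0.0003  1.5977] [ 0.4737 -0.243   0.1614] [ 0.0401 -0.0057  0.0138]
tcp in lane [-0.2275 -0.0023]
red comp [ 149    0  222  123 2237]
[[361, 121], [360, 122], [158, 122], [157, 121], [156, 110]]
rear corners lane [[-0.1692  0.0555]
 [-0.1691 -0.0663]] width 0.12177889460924413 yaw rel 0.0009021614575313948 mid [-0.1691 -0.0054] box x -0.09813779156801654
```

servo_tool --series '[[[0, 0, 0], [29, 5, 0], 100], [[0, 0, 0], [29, 5, 30], 100], [[0, 0, 0], [29, 5, 60], 100], [[0, 0, 0], [29, 5, 85], 100], [[0, 0, 0], [29, 5, 85], 100]]'

```text
t: 9.1
tcp_pos: [0.4618, 0.1439, 0.083]
tool_rot: [-3.136, 0.002, 1.602]
force: [-0.6, -0.3, 0.2]
opening: 0.0852
gripper_force: 0.0
```

```bash
python3 look.py w9
```

```text
9.1 [0.4618 0.1439 0.083 ] [-3.1361  0.0021  1.6022] [-0.6471 -0.2946  0.2079] [-0.011   0.0145  0.0226]
tcp in lane [-0.1968 -0.0055]
red comp [  51    0  413  227 5754]
[[437, 191], [434, 209], [432, 220], [431, 224], [430, 225], [361, 226], [331, 226], [167, 225], [82, 224], [81, 223], [80, 221]]
rear corners lane [[-0.1696  0.0548]
 [-0.1691 -0.0662]] width 0.1209950753438907 yaw rel 0.0038378841676657053 mid [-0.1694 -0.0057] box x -0.09836192652968935
```

Approach 14 mm, then diagonal.

servo_tool --series '[[[0, 0, 0], [7, 0, 0], 100], [[0, 0, 0], [13, 0, 0], 100], [[0, 0, 0], [18, -1, 0], 100], [[0, 0, 0], [23, -2, 0], 100], [[0, 0, 0], [28, -3, 0], 100]]'

```text
t: 9.65
tcp_pos: [0.4612, 0.1701, 0.0871]
tool_rot: [3.139, 0.001, 1.598]
force: [1.6, -8.0, 5.0]
opening: 0.0853
gripper_force: 3.8
```

servo_tool --series '[[[0, 0, 0], [5, -1, 0], 100], [[0, 0, 0], [10, -2, 0], 100], [[0, 0, 0], [15, -3, 0], 100], [[0, 0, 0], [15, -3, 0], 100]]'

```text
t: 10.05
tcp_pos: [0.4575, 0.1858, 0.087]
tool_rot: [3.139, -0.0, 1.599]
force: [0.6, -3.7, 3.1]
opening: 0.0854
gripper_force: 2.0
```

```bash
python3 look.py w10
```

```text
10.05 [0.4575 0.1858 0.087 ] [ 3.1391 -0.0003  1.599 ] [ 0.5548 -3.6709  3.1371] [-0.7425 -0.3527 -0.2125]
tcp in lane [-0.1548 -0.0024]
red comp [  49    0  396  260 5862]
[[413, 242], [411, 254], [410, 257], [408, 258], [388, 259], [114, 259], [87, 258], [85, 257], [84, 254], [83, 249], [79, 226]]
rear corners lane [[-0.1423  0.0605]
 [-0.1421 -0.0604]] width 0.1208640324582414 yaw rel 0.000923478831944892 mid [-0.1422  0.0001] box x -0.07119731224296218
```

servo_tool --series '[[[0, 0, 0], [8, 0, 0], 100], [[0, 0, 0], [16, 0, 0], 100], [[0, 0, 0], [24, 0, 0], 100], [[0, 0, 0], [32, 0, 0], 100], [[0, 0, 0], [40, 0, 0], 100]]'

```text
t: 10.6
tcp_pos: [0.4559, 0.2243, 0.0867]
tool_rot: [3.141, 0.001, 1.598]
force: [0.0, -10.3, 9.1]
opening: 0.0856
gripper_force: 5.2
```

servo_tool --series '[[[0, 0, 0], [8, 0, 0], 100], [[0, 0, 0], [16, 0, 0], 100], [[0, 0, 0], [24, 0, 0], 100], [[0, 0, 0], [32, 0, 0], 100], [[0, 0, 0], [40, 0, 0], 100]]'

```text
t: 11.1
tcp_pos: [0.4547, 0.2641, 0.0867]
tool_rot: [3.141, 0.002, 1.598]
force: [-0.2, -10.3, 8.0]
opening: 0.0857
gripper_force: 5.1
```

```bash
python3 look.py w11
```

```text
11.1 [0.4547 0.2641 0.0867] [3.1414 0.0018 1.598 ] [ -0.1552 -10.3131   8.0069] [-1.8096 -0.0697 -0.0398]
tcp in lane [-0.0765 -0.0017]
red comp [  48    0  399  261 5778]
[[416, 229], [412, 253], [411, 257], [410, 258], [396, 259], [323, 260], [163, 260], [97, 259], [85, 258], [84, 256], [83, 251], [78, 222]]
rear corners lane [[-0.0634  0.0614]
 [-0.0637 -0.0597]] width 0.12113289235155614 yaw rel -0.002284845903835808 mid [-0.0635  0.0008] box x 0.007469554435806228
```

servo_tool --series '[[[0, 0, 0], [8, 0, 0], 100], [[0, 0, 0], [16, 0, 0], 100], [[0, 0, 0], [24, 0, 0], 100], [[0, 0, 0], [32, 0, 0], 100], [[0, 0, 0], [40, 0, 0], 100]]'

```text
t: 11.65
tcp_pos: [0.4534, 0.3042, 0.0866]
tool_rot: [-3.141, 0.002, 1.598]
force: [0.2, -9.4, 6.8]
opening: 0.0856
gripper_force: 4.6
```

servo_tool --series '[[[0, 0, 0], [8, 0, 0], 100], [[0, 0, 0], [16, 0, 0], 100], [[0, 0, 0], [24, 0, 0], 100], [[0, 0, 0], [32, 0, 0], 100], [[0, 0, 0], [40, 0, 0], 100]]'

```text
t: 12.15
tcp_pos: [0.4523, 0.3441, 0.0866]
tool_rot: [-3.141, 0.002, 1.598]
force: [0.0, -9.6, 7.1]
opening: 0.0852
gripper_force: 4.7
```

```bash
python3 look.py w12
```

```text
12.15 [0.4523 0.3441 0.0866] [-3.1414  0.0022  1.5982] [ 0.048  -9.552   7.1032] [-1.7139 -0.0044 -0.0038]
tcp in lane [ 0.0035 -0.0015]
red comp [  48    0  399  261 5871]
[[415, 237], [412, 255], [411, 258], [409, 259], [386, 260], [133, 260], [87, 259], [85, 258], [84, 257], [80, 235]]
rear corners lane [[ 0.0162  0.0617]
 [ 0.016  -0.0594]] width 0.12113309497550621 yaw rel -0.0017478610873033016 mid [0.0161 0.0011] box x 0.08708267980540628
```

View pics/w12.png

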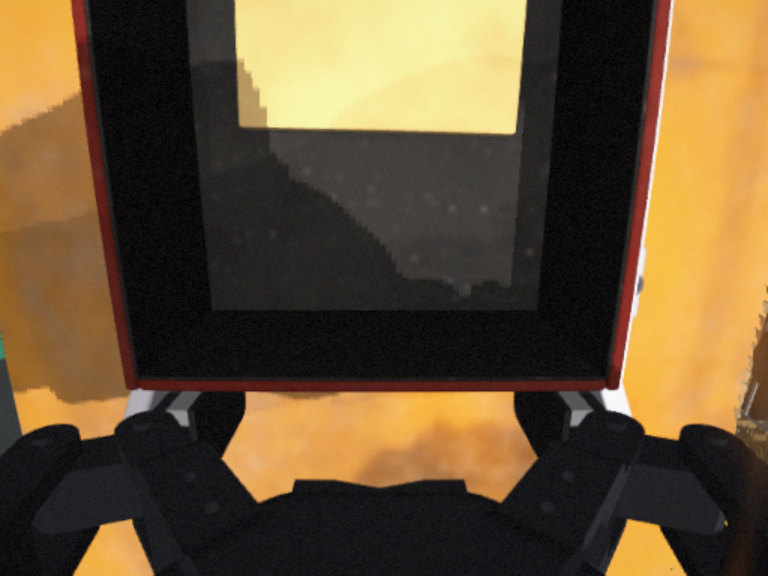

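servo_tool --series '[[[0, 0, 0], [4, 0, 0], 100], [[0, 0, 0], [8, 0, 0], 100], [[0, 0, 0], [12, 0, 0], 100], [[0, 0, 0], [15, 0, 0], 100], [[0, 0, 0], [18, 0, 0], 100]]'

```text
t: 12.7
tcp_pos: [0.4517, 0.3619, 0.0865]
tool_rot: [-3.141, 0.002, 1.598]
force: [0.4, -9.9, 7.0]
opening: 0.0856
gripper_force: 4.7
```

servo_tool --series '[[[0, 0, 0], [1.5, 0, 0], 100], [[0, 0, 0], [3, 0, 0], 100], [[0, 0, 0], [4, 0, 0], 100]]'

```text
t: 13.0
tcp_pos: [0.4516, 0.3656, 0.0865]
tool_rot: [-3.141, 0.003, 1.598]
force: [-0.1, -12.9, 8.5]
opening: 0.0854
gripper_force: 6.0
```

```bash
python3 look.py w13
```

```text
13.0 [0.4516 0.3656 0.0865] [-3.1411  0.0025  1.5984] [ -0.1138 -12.8684   8.4716] [-2.1818  0.1138  0.0975]
tcp in lane [ 0.0251 -0.0014]
red comp [  47    0  400  261 5824]
[[417, 226], [412, 257], [410, 259], [391, 260], [114, 260], [85, 259], [84, 257], [83, 253]]
rear corners lane [[ 0.0378  0.0617]
 [ 0.0381 -0.0596]] width 0.12128264616092486 yaw rel 0.0019611190819945985 mid [0.0379 0.0011] box x 0.10893589609197922
```

Force is rising at the expected home position; nudge a bit more to confirm contact.

servo_tool --series '[[[0, 0, 0], [1, 0, 0], 100], [[0, 0, 0], [2, 0, 0], 100]]'

```text
t: 13.25
tcp_pos: [0.4516, 0.3658, 0.0864]
tool_rot: [-3.14, 0.005, 1.598]
force: [-0.4, -18.4, 12.4]
opening: 0.0857
gripper_force: 8.8
```

servo_tool --series '[[[0, 0, 0], [-4, 0, 0], 100], [[0, 0, 0], [-10, 0, 0], 100], [[0, 0, 0], [-25, 0, 0], 100], [[0, 0, 0], [-30, 0, -30], 100], [[0, 0, 0], [-30, 0, -70], 100]]'

```text
t: 13.75
tcp_pos: [0.4511, 0.3372, 0.1549]
tool_rot: [-3.138, 0.003, 1.598]
force: [0.7, 0.6, 0.6]
opening: 0.0856
gripper_force: 0.0
```

servo_tool --series '[[[0, 0, 0], [-10, 0, -45], 100], [[0, 0, 0], [-20, 0, -90], 100], [[0, 0, 0], [-20, 0, -120], 100], [[0, 0, 0], [-20, 0, -120], 100], [[0, 0, 0], [-20, 0, -120], 100]]'

```text
t: 14.25
tcp_pos: [0.4526, 0.3195, 0.2763]
tool_rot: [3.141, -0.002, 1.6]
force: [-0.1, -0.1, -0.9]
opening: 0.0856
gripper_force: 0.0
```

```bash
python3 look.py w14
```

```text
14.25 [0.4526 0.3195 0.2763] [ 3.1411 -0.0018  1.6   ] [-0.1028 -0.1401 -0.8747] [ 0.0203 -0.0232 -0.0311]
tcp in lane [-0.021  -0.0011]
red comp [ 181    0  141  118 1105]
[[318, 78], [316, 117], [186, 117], [185, 105], [184, 88]]
rear corners lane [[ 0.0368  0.0619]
 [ 0.0371 -0.0597]] width 0.12151310710639412 yaw rel 0.0025815495799705176 mid [0.037  0.0011] box x 0.1079738449191458
```

View pics/w14.png

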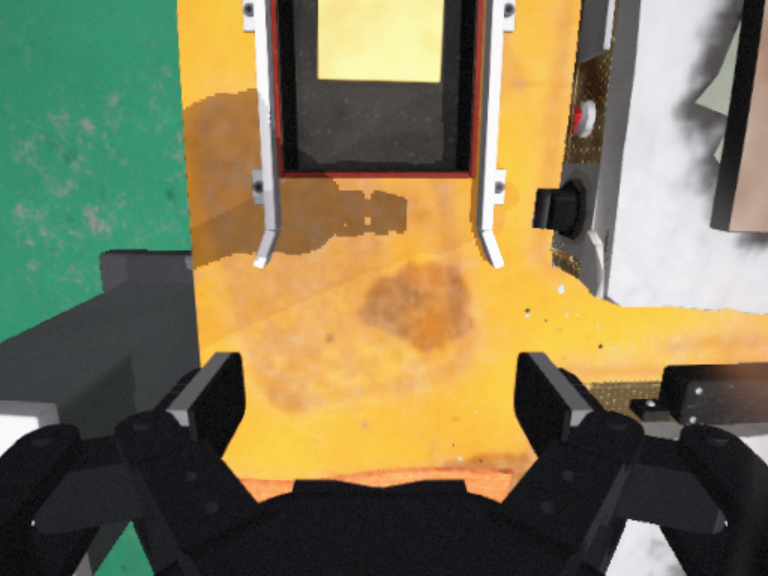

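The picture shows the box straight and centred between the rails, its rear rim at row 176 from column 280 to 473. The block lies in the box and the robot is clear. The push stalled against the stop, so the box is home.

```bash
python3 -c "
from plant import workorder; print(workorder.hand_in())"
```

```text
the job is handed in; nothing more can be done
None
```

The larger red box, with the bronze block still in it, is home against the stop: by my measurement about 1 mm off the lane's axis and square to within 0.003 rad. To re-centre it before the mouth I first eased it back about 25 mm, with the fingers inside its rear wall. I saw no sign of rail contact, the robot is clear, and the job was handed in after about 14 s; hand-in returned no verdict.

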